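Load the hinge-fitting kit into its inserts

TASK

Load the hinge-fitting kit: four black tool inserts lie on the bench behind the loose kit, each with a blue-floored pocket cut to the outline of one thing. Put the red-handled screwdriver, the tape measure, the red tin of screws and the roll of cream masking tape that lie in front of the inserts each into its own matching pocket, set down rather than dropped, so that each rests flat on its pocket floor.

Things in the scene. Friction and masses are not known exactly. Their poses are not given: they have to be found in the camera images.
- red_screwdriver: Red-handled screwdriver lying on its side, loose, 0.09 kg. 190 mm long along its y axis: the handle, 28 mm wide and 25 mm high, runs from y = -7 to y = +95 mm, the thin 6 mm steel shaft from y = -7 to y = -95 mm. Origin: at mid length, on the underside of the handle (on the bench). z up. Grip the handle across x near y = 40 mm.
- driver_axis (a point): Point of the red screwdriver on its long axis at mid length, 12.5 mm above red_screwdriver's origin; same axes.
- tape_measure: Yellow and black tape measure standing upright near the front, loose (not the one at the back edge), 0.28 kg, 66 mm high. Origin on the bench under it; the body spans x = -20 to +18 mm and y = -35 to +39 mm, with a small steel hook at +y. z up. Grip across x.
- screw_tin: Flat closed red tin of screws near the front, loose (not the one at the back edge), 0.34 kg, 66 mm (x) by 101 mm (y), 29 mm high; the lid stays shut. Origin: centre of its underside. z up. Grip across x.
- masking_tape: Roll of cream masking tape lying flat, loose, 0.09 kg: a ring of 90 mm outside diameter, about 66 mm inside, 24 mm high. Origin: centre of its underside, z up. Grip the ring wall (12 mm) with one finger in the hole.
- driver_insert: Fixed black insert, 84 (x) by 232 (y) mm, pocket like a screwdriver: 43 mm wide at y = -14 to 102, 20 mm wide at y = -102 to -14 mm. Origin: centre of underside. Top 12 mm, blue pocket floor 4 mm above the underside. A black finger groove, floor 6 mm above the underside, crosses the whole insert along x at y = 24 to 64 mm. Red screwdriver seated: origin over origin, y axes the same way.
- measure_insert: Fixed black insert, 90 (x) by 124 (y) mm, smallest pocket, a rectangle x = -27 to 25, y = -42 to 46 mm. Origin: centre of underside. Top 12 mm, blue pocket floor 4 mm above the underside. A black finger groove, floor 6 mm above the underside, crosses the whole insert along x at y = -18 to 22 mm. Tape measure stands in it upright, origin over origin, y axes parallel (either way round).
- tin_insert: Fixed black insert, 112 (x) by 146 (y) mm, central rectangular pocket 80 (x) by 114 (y) mm. Origin: centre of underside. Top 12 mm, blue pocket floor 4 mm above the underside. A black finger groove, floor 6 mm above the underside, crosses the whole insert along x at y = -20 to 20 mm. The tin lies in it lid up, origin over origin, y axes parallel (either way round).
- roll_insert: Fixed black square insert, 124 by 124 mm, central round pocket of diameter 104 mm. Origin: centre of underside. Top 12 mm, blue pocket floor 4 mm above the underside. A black finger groove, floor 6 mm above the underside, crosses the whole insert along x at y = -20 to 20 mm. The roll of masking tape lies flat in it, centre over centre.
Mind the look-alikes: they are no part of the job. What is meant by the tape_measure is not orange or turquoise, and is the larger of those in its own colour.

How it is judged:
By the outcome, as a careful person would: the job done as asked, in the order asked, and still so for the second after the job is handed in, with the robot touching nothing.
It also fails if it takes over 104 s, if anything falls off the work surface, if the arm or the gripper's body presses on something with over 40 N, if the wrist force passes 120 N, or if a joint passes its speed limit or range.

ROBOT

A 6-joint arm with a two-finger parallel gripper is mounted at the origin on a cart in front of the work surface, level with it; the furniture and walls round the work are solid. World frame = base frame: x ahead of the robot, y to its left, z up, the work surface at z = 0. Lengths are in mm, angles in rad, forces in N, time in s.
With the tool pointing down it reaches from about 275 to 750 mm from the base axis. Payload 10.2 kg.
Tool frame: the origin (TCP) lies between the finger pads; the fingertips stand env.tcp_to_tips ahead of it and the grasp point (between the pads) is the TCP (env.tcp_to_tips is the distance from the TCP to the fingertips, in mm); z points along the fingers, y is the line along which they close (so a half turn about z gives the same grasp; the last joint's range is limited). The gripper opens to 85 mm and grips with 20 to 120 N. Pads are 22 mm wide; open, the fingers measure 114 mm over their backs; the gripper's body (76 mm by 85 mm) begins 54 mm behind the grasp point. The pads swing forward as they close: fully open they stand 13 mm farther back than shut.
Start: joints at [-1.524, 0.313, 1.498, -0, 1.331, -0.223], TCP at [139.92, -506.018, 250.294] pointing down, gripper open.
Joint ranges: [-2.94, 2.94], [-0.97, 2.17], [0.19, 2.56], [-1.23, 4.37], [0.02, 3.11], [-2.88, 2.88]. Speed limits (rad/s): [2.39, 2.39, 3.01, 3.14, 3.14, 3.14].

INTERFACE

Orientations are given as a rotation vector (axis times angle).
In Python, from rig import sensors, snapshot, get_calibration, env gives the robot as it stands.
- The arm moves only by the tool apply_moves, never from a script. Its argument "deltas" is a list of rows, each a list of 6 numbers: the shift along the tool's x, y, z in cm, then the turn, a rotation vector about the tool's x, y, z in degrees. In form: [[x, y, z, wx, wy, wz], ...]. A call has 1 to 5 rows; each row is the pose to reach, as a shift and turn from the pose commanded when the call began, along the tool's axes at that moment; what a row does not reach only later rows make up. A row lasts 1/10 s, in which the tool goes at most 50 mm and 8.59 degrees, less where a joint would pass 70% of its speed; a pose out of reach is approached as far as the arm can. A call with a gripper value outside its range is refused whole. "gripper" is the opening in per cent of the stroke, from 0 (shut) to 100 (fully open), set as the call begins (left out, the last holds). The fingers move at their own pace and stop on an object; the grip force is fixed at half the most. Time passes only in rows, so rows that repeat a pose let the fingers close. It gives the time, the measured TCP pose, the force, the opening and the grip force at its end, in the units of the state.
- sensors.state(): the state, without advancing time (a new reading comes with each control period).
- snapshot(name): name is "scene" or "top" or "wrist"; returns the picture (420x560x3 uint8, red, green, blue); there is no depth.
- get_calibration(name): a dict with "intrinsics" (3x3 intrinsics, pixels), "xyz" and "orientation" of the camera in the world; the wrist camera has in their place "T_tool_cam" (4x4, takes a point from camera to tool coordinates, whose origin is the TCP and whose axes are the flange's). Camera axes: x right, y up, looking along -z (the intrinsics and any distortion apply to the point x, -y, -z); pixel columns grow to the right and rows downward; lengths in mm; the calibration is good to about 2 mm. A picture is of the moment at which its call begins: read the wrist's pose just before it. get_calibration takes no time and is no camera call.
- env.finish_job(): hands the job in; it is judged then, once.
The state is a dict: "t": time; "joint_positions": joint angles; "qvel": joint speeds; "effort": joint torques, N m; "position": TCP position; "tcp_rot": TCP orientation; "wrist_force": force on the tool from outside, world axes, zero at the start; "torque": the same for the moment, N m; "grip_width": finger opening in mm; "grasp_force": force on a finger pad.
Only numpy, scipy, OpenCV 4.12 (cv2) and the standard library are available. Lean on these libraries where they do the work, as an engineer would, in place of code of your own. Each camera call takes 0.05 s, during which the arm holds its last target. There are 200 camera calls.

## Working session

There is one attempt and no reset: what is moved stays moved. The work goes in short steps, Python scripts to look and compute and a tool call to move; the robot and the scene stay as the last step left them, time stands still between calls to the robot, and variables do not carry over. Pictures are saved under pics/ and viewed, at most 14 in all, crops included, and the job is handed in when it is done.

Besides the shell and the picture viewer there is one more tool, called after "Request:" as a command line: name --pt "numbers of a row" for each row, then --argument value for the rest. apply_moves: Moves the arm, as the interface text tells. Its arguments: {"type":"object","properties":{"deltas":{"type":"array"},"gripper":{"type":"number"}},"required":["deltas"]}

```bash
mkdir -p pics; python3 - <<'E'
from rig import sensors, snapshot, get_calibration, env
import cv2
print(sensors.state()); print(env.tcp_to_tips)
for n in("scene","top"):
    im=snapshot(n); cv2.imwrite(f"pics/{n}0.png",cv2.resize(im[:,:,::-1],(800,600),interpolation=cv2.INTER_CUBIC)); print(n,get_calibration(n))
print(get_calibration("wrist"))
E
```

```text
{'t': 0.0, 'joint_positions': array([-1.52438956e+00,  3.13452957e-01,  1.49841816e+00,  1.95196945e-06,
        1.33100820e+00, -2.23437371e-01]), 'qvel': array([-0.00018984,  0.00051626, -0.00016357,  0.00052379,  0.00066071,
       -0.00083855]), 'effort': array([ 5.99715950e-04, -4.12269974e+01, -2.59739542e+01, -1.84370192e-04,
        4.19706601e-03, -1.52877271e-05]), 'position': array([ 139.9141083 , -505.77650158,  249.74067096]), 'tcp_rot': array([-3.11177156e+00, -4.22412233e-01, -1.81557061e-04]), 'wrist_force': array([-0.68208467,  0.15924447,  0.01748395]), 'torque': array([ 0.06924938, -0.01531756, -0.03150058]), 'grasp_force': 0.0, 'grip_width': 85.30191208190261}
19.0
scene {'intrinsics': array([[520.16853954,   0.        , 280.09339023],
       [  0.        , 520.16853954, 208.16267147],
       [  0.        ,   0.        ,   1.        ]]), 'xyz': array([-248.37525743,  779.93119891, 1127.25983233]), 'orientation': array([ 0.36795577, -0.88644327, -2.17945382])}
top {'intrinsics': array([[463.4642627 ,   0.        , 275.3714959 ],
       [  0.        , 463.4642627 , 207.96430206],
       [  0.        ,   0.        ,   1.        ]]), 'xyz': array([ 419.00983722,   28.79244968, 1367.82845723]), 'orientation': array([ 0.0701485 , -0.02885116, -1.54537884])}
{'intrinsics': array([[306.72488972,   0.        , 284.09519996],
       [  0.        , 306.72488972, 209.79670658],
       [  0.        ,   0.        ,   1.        ]]), 'T_tool_cam': array([[-8.07272664e-04,  9.43807479e-01,  3.30494768e-01,
         8.58930018e+01],
       [ 9.99999672e-01,  7.83587954e-04,  2.04893495e-04,
        -6.95628020e-01],
       [-6.55917062e-05,  3.30494825e-01, -9.43807802e-01,
        -1.24402835e+02],
       [ 0.00000000e+00,  0.00000000e+00,  0.00000000e+00,
         1.00000000e+00]])}
```

View pics/top0.png

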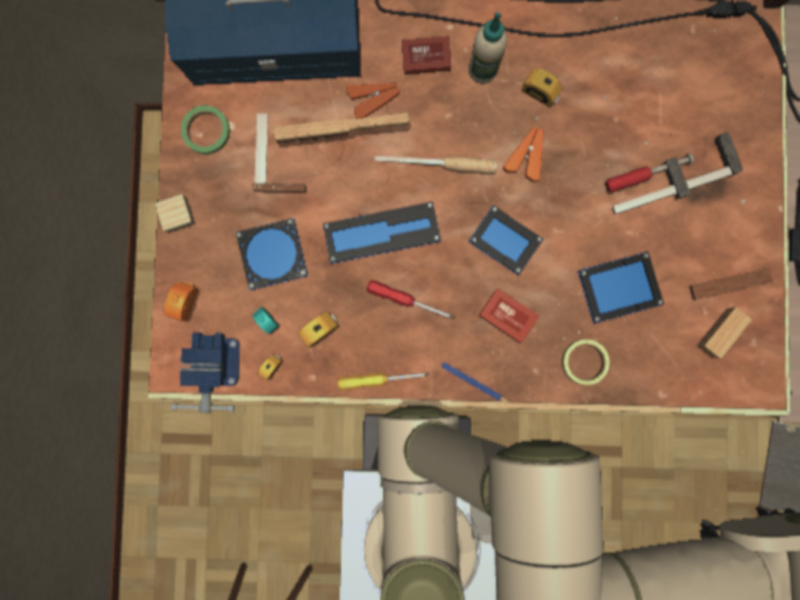

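View pics/scene0.png

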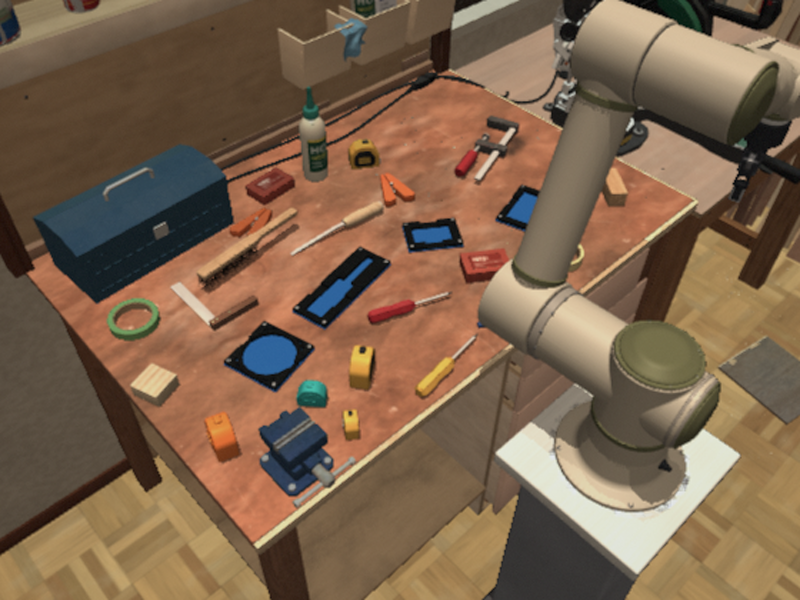

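The top view shows the loose kit in 800-px coordinates: red screwdriver about (408,299), large yellow tape measure (318,329), tin (509,316) and cream roll (586,362). The inserts are roll (271,254), driver (382,233), measure (506,239) and tin (620,287). I'll get coarse positions by segmentation.

```bash
cat > h.py <<'E'
import numpy as np, cv2
from scipy.spatial.transform import Rotation as R
from rig import sensors, snapshot, get_calibration, env
def cam(n,st=None):
    c=get_calibration(n); K=c["intrinsics"]
    if n=="wrist":
        st=st or sensors.state(); Rt=R.from_rotvec(st["tcp_rot"]).as_matrix(); T=c["T_tool_cam"]
        return K,Rt@T[:3,:3],st["position"]+Rt@T[:3,3]
    return K,R.from_rotvec(c["orientation"]).as_matrix(),c["xyz"]
def p2w(C,uv,z):
    K,Rc,o=C; uv=np.atleast_2d(uv).astype(float)
    d=np.c_[(uv-K[:2,2])/[K[0,0],K[1,1]],np.ones(len(uv))]*[1,-1,-1]@Rc.T
    return (o+d*((z-o[2])/d[:,2])[:,None])[:,:2]
def w2p(C,P):
    K,Rc,o=C; q=(np.atleast_2d(P)-o)@Rc*[1,-1,-1]; q=q@K.T; return q[:,:2]/q[:,2:]
def goto(x,y,z,yaw):
    """tool down, closing (tool y) axis along yaw deg (mod 180) in world; prints delta cm/deg"""
    st=sensors.state(); R0=R.from_rotvec(st["tcp_rot"]); best=None
    for k in(0,180):
        a=np.radians(yaw+k); ty=np.array([np.cos(a),np.sin(a),0]); tz=np.array([0,0,-1.]); Rt=R.from_matrix(np.c_[np.cross(ty,tz),ty,tz])
        w=(R0.inv()*Rt).as_rotvec(degrees=True)
        if best is None or np.linalg.norm(w)<np.linalg.norm(best): best=w
    p=np.array([x,y,z])-st["position"]; s=R0.inv().apply(p)/10
    print("delta",np.round(s,2),np.round(best,1),"dist",round(np.linalg.norm(p)),"q6",round(st["joint_positions"][5],2),"t",round(st["t"],2))
def segs(im,kind,amin):
    h=cv2.cvtColor(im,cv2.COLOR_RGB2HSV)
    lo,hi={"blue":((100,140,90),(118,255,255)),"red":((172,150,60),(180,255,255)),"cream":((22,40,150),(36,150,255)),"yellow":((18,150,120),(30,255,255))}[kind]
    m=cv2.inRange(h,lo,hi)
    if kind=="red": m|=cv2.inRange(h,(0,190,90),(3,255,255))
    cs,_=cv2.findContours(m,cv2.RETR_EXTERNAL,cv2.CHAIN_APPROX_NONE)
    return [c for c in cs if cv2.contourArea(c)>amin]
E
python3 - <<'E'
from h import *
C=cam("top"); im=cv2.resize(cv2.imread("pics/top0.png"),(560,420),interpolation=cv2.INTER_AREA)[:,:,::-1].copy()
for k,z in(("blue",4),("red",15),("cream",24),("yellow",60)):
    for c in segs(im,k,40):
        w=p2w(C,c[:,0],z).astype(np.float32); print(k,c[:,0].mean(0).round()*10//7,cv2.minAreaRect(w))
n=lambda u,v,z:p2w(C,[[u*.7,v*.7]],z)[0].round()
for nm,u,v,z in (("drv",408,299,12),("meas",318,329,60),("tin",509,316,29),("roll",586,362,24),("Ir",271,254,12),("Id",382,233,12),("Im",506,239,12),("It",620,287,12)): print(nm,n(u,v,z))
goto(300,30,330,-60)
E
```

```text
blue [621. 287.] ((537.245849609375, -400.0471496582031), (79.34498596191406, 110.7340087890625), 17.370582580566406)
blue [270. 251.] ((598.7720947265625, 334.69378662109375), (74.01982116699219, 96.529052734375), 53.14724349975586)
blue [505. 237.] ((635.1924438476562, -163.86624145507812), (80.73005676269531, 34.71076965332031), 57.06953430175781)
cream [554. 584.] ((-53.52696228027344, -264.3725280761719), (58.25006866455078, 36.379085540771484), 0.6402760744094849)
cream [768. 545.] ((34.745880126953125, -682.0894775390625), (24.659671783447266, 27.00867462158203), 1.9236363172531128)
cream [418. 522.] ((52.633602142333984, 2.653226852416992), (123.5261001586914, 32.58194351196289), 4.71044397354126)
cream [551. 514.] ((80.54388427734375, -257.0618591308594), (189.06906127929688, 45.48137283325195), 1.4497501850128174)
cream [414. 424.] ((246.1421356201172, 11.032139778137207), (22.71885108947754, 34.52084732055664), 1.641903281211853)
cream [385. 401.] ((291.3037109375, 75.40360260009766), (8.567695617675781, 63.362815856933594), 1.5983935594558716)
cream [328. 400.] ((291.8759
[... 907 characters left out ...]
771606445312)
yellow [361. 381.] ((335.1560363769531, 123.21615600585938), (23.565776824951172, 95.61199188232422), 8.638599395751953)
yellow [268. 367.] ((358.83221435546875, 307.8312072753906), (23.311973571777344, 43.230743408203125), 54.80793762207031)
yellow [317. 328.] ((436.767822265625, 213.81954956054688), (36.835323333740234, 68.82010650634766), 40.14018630981445)
yellow [542.  82.] ((940.5400390625, -228.0750274658203), (65.40605163574219, 40.83007049560547), 58.70675277709961)
drv [501.  36.]
meas [435. 212.]
tin [ 471. -169.]
roll [ 382. -325.]
Ir [588. 321.]
Id [637.  93.]
Im [ 630. -163.]
It [ 536. -395.]
delta [ 29.71 -47.38  -7.96] [ -0.1  -0.  -14.5] dist 565 q6 -0.22 t 0.1
```

```bash
python3 -c "
from h import *
goto(490,-280,300,-90)"
```

```text
delta [ 39.76 -12.44  -5.  ] [-0.1 -0.  15.5] dist 420 q6 -0.22 t 0.1
```

Request:
apply_moves --pt "5 -1.5 -0.6 0 0 0" --pt "10 -3.1 -1.2 0 0 0" --pt "15 -4.7 -1.9 0 0 0" --pt "19.9 -6.2 -2.5 0 0 0" --pt "19.9 -6.2 -2.5 0 0 0" --gripper 100

```text
t: 0.6
position: [318.3, -390.7, 275.9]
tcp_rot: [3.112, 0.429, 0.002]
wrist_force: [-0.0, 0.2, 0.3]
grip_width: 85.6
grasp_force: 0.0
```

Request:
apply_moves --pt "5 -1.5 -0.6 0 0 4" --pt "10 -3.1 -1.2 0 0 8" --pt "15 -4.7 -1.9 0 0 12" --pt "19.9 -6.2 -2.5 0 0 15.5" --pt "19.9 -6.2 -2.5 0 0 15.5"

```text
t: 1.1
position: [493.2, -278.1, 300.2]
tcp_rot: [-3.141, -0.003, -0.001]
wrist_force: [0.4, 0.3, 0.2]
grip_width: 85.4
grasp_force: 0.0
```

```bash
python3 - <<'E'
from h import *
import pickle
st=sensors.state(); im=snapshot("wrist"); pickle.dump((st,im),open("w1.pkl","wb")); cv2.imwrite("pics/w1.png",cv2.resize(im[:,:,::-1],(800,600),interpolation=cv2.INTER_CUBIC)); print(st["position"],st["tcp_rot"])
goto(490,120,300,-90)
E
```

```text
[ 493.20561077 -278.05522215  300.22834871] [-3.14117960e+00 -2.54536816e-03 -1.00461226e-03]
delta [-1.400e-01 -3.987e+01  2.000e-02] [-0.  -0.   0.2] dist 399 q6 0.85 t 1.15
```

View pics/w1.png

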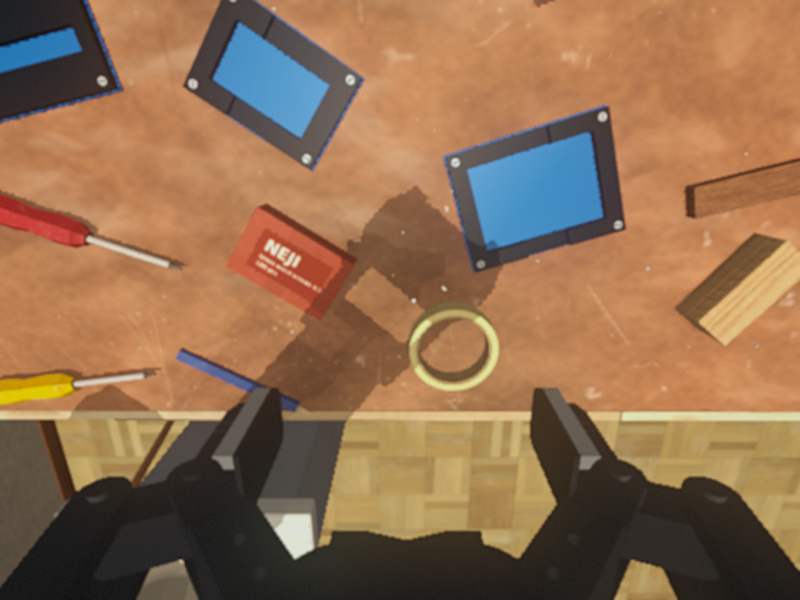

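The wrist view shows the tin insert with outer corners (445,157), (607,108), (624,229), (476,271); the measure insert at (218,0)–(362,80)–(313,169)–(184,85); the tin lid around (290,260); the roll at (454,346).

Request:
apply_moves --pt "0 -5 0 0 0 0" --pt "0 -10 0 0 0 0" --pt "0 -15 0 0 0 0" --pt "0 -20 0 0 0 0" --pt "0 -20 0 0 0 0"

```text
t: 1.65
position: [489.6, -77.1, 300.4]
tcp_rot: [-3.141, -0.006, 0.0]
wrist_force: [-0.4, -1.1, 0.4]
grip_width: 85.3
grasp_force: 0.0
```

Request:
apply_moves --pt "2 -5 0 0 0 0" --pt "2 -10 0 0 0 0" --pt "2 -15 0 0 0 0" --pt "2 -18 0 0 0 0" --pt "2 -18 0 0 0 0"

```text
t: 2.15
position: [510.4, 101.0, 299.9]
tcp_rot: [-3.141, -0.004, 0.001]
wrist_force: [-0.0, -0.9, -0.3]
grip_width: 85.4
grasp_force: 0.0
```

Request:
apply_moves --pt "0 0 0 0 0 0"

```text
t: 2.25
position: [510.8, 98.3, 299.9]
tcp_rot: [3.141, -0.001, -0.001]
wrist_force: [-0.2, 0.4, 0.5]
grip_width: 85.3
grasp_force: 0.0
```

```bash
python3 - <<'E'
from h import *
import pickle
st=sensors.state(); im=snapshot("wrist"); pickle.dump((st,im),open("w2.pkl","wb")); cv2.imwrite("pics/w2.png",cv2.resize(im[:,:,::-1],(800,600),interpolation=cv2.INTER_CUBIC)); print(st["position"],st["tcp_rot"])
E
```

```text
[510.77544942  98.28047788 299.88328589] [ 3.14092749e+00 -1.24835991e-03 -1.19719124e-03]
```

View pics/w2.png

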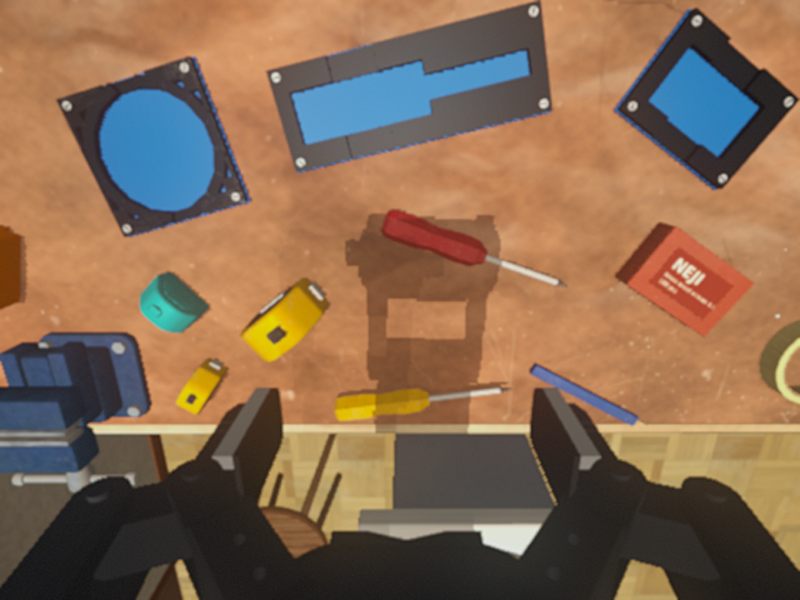

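The second wrist view shows all the left objects, with no shadow trouble: driver insert screws (276,77),(534,11),(544,104),(300,163); roll insert screws (67,105),(184,67),(235,196),(127,229); screwdriver from butt (386,222) to tip (564,284); tape measure at (286,320).

```bash
python3 - <<'E'
from h import *
import pickle
S={k:pickle.load(open(k+".pkl","rb")) for k in("w1","w2")}
C={k:cam("wrist",S[k][0]) for k in S}
def q(nm,k,pts,z):
    w=p2w(C[k],np.array(pts)*.7,z); n=len(w); e=np.roll(w,-1,0)-w
    print(nm,k,"c",w.mean(0).round(1),"edges",np.linalg.norm(e,axis=1).round(1),"ang",np.degrees(np.arctan2(e[:,1],e[:,0])).round(1))
q("drvI","w2",[(276,77),(534,11),(544,104),(300,163)],12)
q("drvIo","w2",[(268,71),(540,3),(550,108),(297,171)],12)
q("rollI","w2",[(67,105),(184,67),(235,196),(127,229)],12)
q("measI","w2",[(697,20),(789,101),(722,178),(633,105)],12)
q("measI","w1",[(233,0),(350,79),(306,158),(193,84)],12)
q("tinI","w1",[(455,162),(602,117),(618,225),(480,265)],12)
q("tinIo","w1",[(445,157),(607,108),(624,229),(476,271)],12)
q("driver","w2",[(384,222),(564,285)],12)
q("tape","w2",[(245,324),(306,280),(328,293),(268,345)],62)
print("roll",p2w(C["w1"],[(454*.7,346*.7)],20), "top-of-ring check")
for k in S:
  for c in segs(S[k][1],"blue",300):
    w=p2w(C[k],c[:,0],4).astype(np.float32); print(k,"blue",[np.round(a,1) for a in cv2.minAreaRect(w)])
  for c in segs(S[k][1],"red",300):
    print(k,"red",[np.round(a,1) for a in cv2.minAreaRect(p2w(C[k],c[:,0],15).astype(np.float32))])
  for c in segs(S[k][1],"cream",300):
    print(k,"cream",[np.round(a,1) for a in cv2.minEnclosingCircle(p2w(C[k],c[:,0],24).astype(np.float32))])
E
```

```text
drvI w2 c [641.   94.2] edges [219.   70.7 219.6  71. ] ang [ -77.4 -167.6  102.7   11.9]
drvIo w2 c [641.   94.1] edges [229.5  79.5 229.   82.9] ang [ -77.7 -168.1  103.1   12.3]
rollI w2 c [591.5 323.4] edges [109.7 110.  110.  111.1] ang [ -74.6 -164.7  106.    15.1]
measI w2 c [ 630.9 -164. ] edges [110.5  76.8 109.8  75.8] ang [-123.2  146.4   56.3  -33.1]
measI w1 c [ 630.3 -162.7] edges [108.2  76.4 109.5  74.2] ang [-121.9  146.6   56.9  -34.4]
tinI w1 c [ 537.2 -398.8] edges [132.   98.4 133.5  99.4] ang [ -73.5 -162.8  106.9   16.3]
tinIo w1 c [ 537.6 -398. ] edges [144.7 109.8 143.6 110.9] ang [ -73.8 -163.   106.7   17.6]
driver w2 c [498.1  31.2] edges [187. 187.] ang [-109.5   70.5]
tape w2 c [459.  204.7] edges [70.6 21.8 76.  27.6] ang [ -54.6 -123.   130.8   41.6]
roll [[ 387.63969828 -326.15553165]] top-of-ring check
w1 blue [array([ 537.7, -399.5]), array([ 80.4, 113. ]), np.float64(17.0)]
w1 blue [array([656.2,  36.9]), array([18.7, 76.1]), np.float64(12.9)]
w1 blue [array([ 634.6, -155.3]), array([77.1, 52.2]), np.float64(57.0)]
w1 cream [array([ 307. , -602.5]), np.float64(95.7)]
w1 cream [array([ 384.3, -325.1]), np.float64(45.8)]
w2 blue [array([592. , 325.2]), array([101.7, 103.2]), np.float64(61.3)]
w2 blue [array([642.2,  94.6]), array([ 41.9, 204. ]), np.float64(12.9)]
w2 blue [array([ 630.4, -162.6]), array([86.9, 52.7]), np.float64(56.9)]
w2 cream [array([311.2, 371.7]), np.float64(66.1)]
```

```bash
python3 -c "
from h import *
goto(511.4,68.7,100,-19.5)"
```

```text
delta [ 0.07  2.9  20.  ] [  0.    0.1 -70.6] dist 202 q6 1.54 t 2.3
```

Request:
apply_moves --pt "0.1 1 4 0 0 -8" --pt "0.1 2 8 0 0 -16" --pt "0.1 2.9 12 0 0 -24" --pt "0.1 2.9 16 0 0 -32" --pt "0.1 2.9 20 0 0 -40"

```text
t: 2.8
position: [511.7, 68.2, 98.9]
tcp_rot: [2.951, 1.077, 0.0]
wrist_force: [0.4, 0.2, 0.1]
grip_width: 85.4
grasp_force: 0.0
```

Request:
apply_moves --pt "0 0 0 0 0 -8" --pt "0 0 0 0 0 -16" --pt "0 0 0 0 0 -24" --pt "0 0 0 0 0 -30.6" --pt "0 0 0 0 0 -30.6"

```text
t: 3.3
position: [511.8, 68.7, 100.2]
tcp_rot: [2.566, 1.813, -0.001]
wrist_force: [-0.8, -0.1, -0.2]
grip_width: 85.8
grasp_force: 0.0
```

```bash
python3 - <<'E'
from h import *
st=sensors.state(); im=snapshot("wrist"); C=cam("wrist",st)
for z in(12,): print(w2p(C,[[511.4,68.7,z],[498,31.2,z]])/.7)
cv2.imwrite("pics/d1.png",cv2.resize(im[:,:,::-1],(800,600),interpolation=cv2.INTER_CUBIC))
goto(511.4,68.7,22,-19.5)
E
```

```text
[[405.04675869 321.10982113]
 [404.96143748 387.9297756 ]]
delta [-0.04 -0.03  7.83] [-0.   0.  -0.2] dist 78 q6 0.25 t 3.35
```

View pics/d1.png

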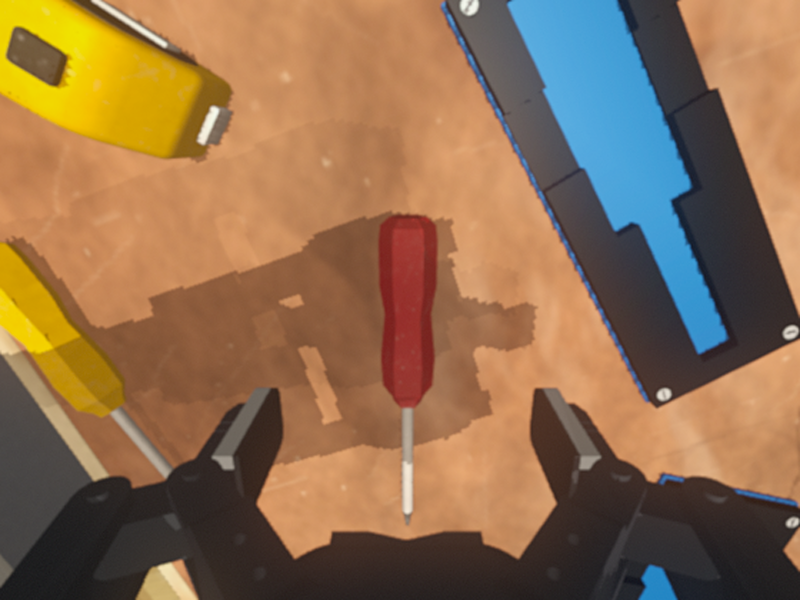

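The handle is centred at column 408 (predicted 405) and straight; it runs from row 216 to about 402.

```bash
python3 - <<'E'
from h import *
C=cam("wrist")
a=np.array([np.cos(np.radians(70.5)),np.sin(np.radians(70.5))]); o=np.array([498.1,31.2])
for y,z in((95,12),(95,22),(-7,12),(-95,12)): print(y,z,w2p(C,[[*(o+a*y),z]])/.7)
E
```

```text
95 12 [[404.64746662 215.30365148]]
95 22 [[404.56001983 218.52504815]]
-7 12 [[405.60197285 399.31114679]]
-95 12 [[406.23683685 521.69875408]]
```

Request:
apply_moves --pt "0 0 2 0 0 0" --pt "0 0.05 4 0 0 0" --pt "0 0.05 6 0 0 0" --pt "0 0.05 7.8 0 0 0" --pt "0 0.05 7.8 0 0 0"

```text
t: 3.85
position: [511.0, 69.6, 20.5]
tcp_rot: [-2.566, -1.808, 0.005]
wrist_force: [0.1, 0.3, -0.6]
grip_width: 85.0
grasp_force: 0.0
```

Request:
apply_moves --pt "0 0 0 0 0 0" --pt "0 0 0 0 0 0" --pt "0 0 0 0 0 0" --pt "0 0 0 0 0 0" --pt "0 0 0 0 0 0" --gripper 0

```text
t: 4.35
position: [512.6, 70.3, 23.3]
tcp_rot: [2.564, 1.814, 0.001]
wrist_force: [-2.2, -1.0, 7.1]
grip_width: 26.0
grasp_force: 58.5
```

Request:
apply_moves --pt "0 0 0 0 0 0" --pt "0 0 0 0 0 0" --pt "0 0 0 0 0 0"

```text
t: 4.65
position: [512.6, 70.3, 23.3]
tcp_rot: [2.564, 1.814, 0.001]
wrist_force: [-1.4, -0.4, 7.2]
grip_width: 25.5
grasp_force: 58.5
```

Fingertips seem to touch the bench; the groove floor is higher than the pocket floor, so I regrip 5 mm higher.

Request:
apply_moves --pt "0 0 0 0 0 0" --pt "0 0 0 0 0 0" --pt "0 0 -0.5 0 0 0" --pt "0 0 -0.5 0 0 0" --pt "0 0 -0.5 0 0 0" --gripper 50

```text
t: 5.15
position: [512.3, 70.4, 27.5]
tcp_rot: [2.564, 1.814, 0.0]
wrist_force: [0.1, 0.2, -0.1]
grip_width: 42.6
grasp_force: 0.0
```

Request:
apply_moves --pt "0 0 0 0 0 0" --pt "0 0 0 0 0 0" --pt "0 0 0 0 0 0" --pt "0 0 0 0 0 0" --pt "0 0 0 0 0 0" --gripper 0

```text
t: 5.65
position: [512.2, 70.4, 27.7]
tcp_rot: [2.565, 1.814, -0.0]
wrist_force: [-2.3, 0.3, 5.7]
grip_width: 25.5
grasp_force: 58.6
```

Request:
apply_moves --pt "0 0 -2 0 0 0" --pt "0 0 -4 0 0 0" --pt "0 0 -6 0 0 0" --pt "0 0 -8 0 0 0" --pt "0 0 -8 0 0 0"

```text
t: 6.15
position: [513.3, 70.4, 109.3]
tcp_rot: [2.562, 1.813, 0.005]
wrist_force: [0.7, -0.2, -1.2]
grip_width: 25.3
grasp_force: 59.5
```

```bash
python3 - <<'E'
from h import *
st=sensors.state(); im=snapshot("wrist"); C=cam("wrist",st); print(st["position"])
cv2.imwrite("pics/d2.png",cv2.resize(im[:,:,::-1],(800,600),interpolation=cv2.INTER_CUBIC))
a=np.radians(102.6); g=np.array([641,94.2])+40*np.array([np.cos(a),np.sin(a)]); print(g)
goto(*g,100,12.6)
E
```

```text
[513.27232428  70.3525661  109.28214792]
[632.27427034 133.23667048]
delta [9.91 9.2  0.79] [  0.1   0.  -32. ] dist 135 q6 0.25 t 6.2
```

View pics/d2.png

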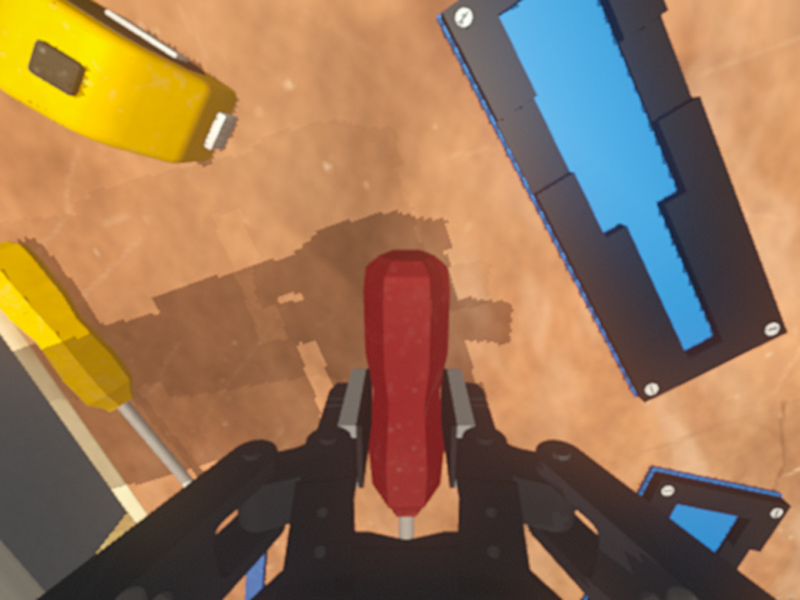

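Held straight along the axis, butt at row 252. Moving over the driver insert.

Request:
apply_moves --pt "3 2.8 0 0 0 -8" --pt "6 5.5 0 0 0 -16" --pt "9 8 0.4 0 0 -24" --pt "10.1 9.1 0.8 0 0 -32" --pt "10.1 9.1 0.8 0 0 -32"

```text
t: 6.7
position: [631.7, 136.1, 96.4]
tcp_rot: [-1.96, -2.452, 0.003]
wrist_force: [0.1, -0.4, -0.8]
grip_width: 25.4
grasp_force: 59.5
```

Request:
apply_moves --pt "0 0 0 0 0 0" --pt "0 0 0 0 0 0"

```text
t: 6.9
position: [630.8, 134.8, 98.9]
tcp_rot: [-1.968, -2.448, 0.001]
wrist_force: [0.1, 0.7, -0.3]
grip_width: 25.3
grasp_force: 59.5
```

```bash
python3 - <<'E'
from h import *
goto(631.8,135.2,50,12.6)
E
```

```text
delta [0.01 0.11 4.89] [-0.1 -0.  -0.2] dist 49 q6 -0.19 t 6.9
```

Request:
apply_moves --pt "0 0.1 2 0 0 0" --pt "0 0.1 4 0 0 0" --pt "0 0.1 5 0 0 0" --pt "0 0.1 5.7 0 0 0" --pt "0 0.1 6 0 0 0"

```text
t: 7.4
position: [632.5, 135.4, 39.3]
tcp_rot: [-1.966, -2.45, 0.0]
wrist_force: [0.2, 0.2, -1.2]
grip_width: 25.5
grasp_force: 59.5
```

Request:
apply_moves --pt "0 0 0.2 0 0 0" --pt "0 0 0.4 0 0 0" --pt "0 0 0.6 0 0 0" --pt "0 0 0.7 0 0 0" --pt "0 0 0.7 0 0 0"

```text
t: 7.9
position: [632.6, 135.6, 32.3]
tcp_rot: [-1.965, -2.451, -0.0]
wrist_force: [-0.5, 0.1, -1.1]
grip_width: 25.6
grasp_force: 59.5
```

```bash
python3 - <<'E'
from h import *
goto(631.8,135.2,31.7,12.6)
st=sensors.state(); im=snapshot("wrist"); C=cam("wrist",st); print(st["position"],st["wrist_force"])
cv2.imwrite("pics/d3.png",cv2.resize(im[:,:,::-1],(800,600),interpolation=cv2.INTER_CUBIC))
E
```

```text
delta [-0.02 -0.09  0.06] [ 0. -0. -0.] dist 1 q6 -0.19 t 7.9
[632.60065881 135.6029616   32.28734618] [-0.52662605  0.12316948 -1.09253044]
```

View pics/d3.png

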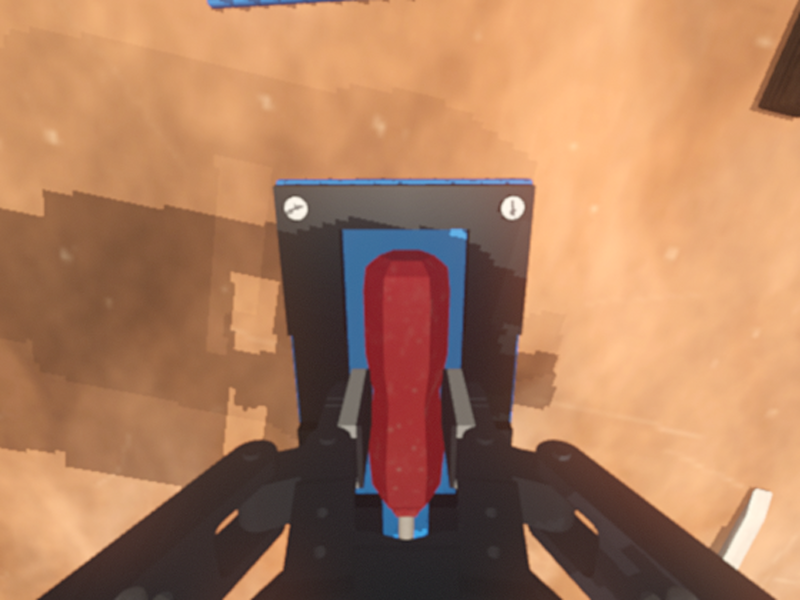

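The screwdriver is centred in its pocket (columns 345–467, handle 365–447). Lower until contact, then release and rise.

Request:
apply_moves --pt "0 0 0.05 0 0 0" --pt "0 0 0.1 0 0 0" --pt "0 0 0.1 0 0 0"

```text
t: 8.25
position: [632.7, 135.6, 31.7]
tcp_rot: [1.965, 2.451, 0.0]
wrist_force: [-1.4, -0.2, 3.9]
grip_width: 25.4
grasp_force: 59.9
```

Request:
apply_moves --pt "0 0 0 0 0 0" --pt "0 0 0 0 0 0" --pt "0 0 0 0 0 0" --pt "0 0 0 0 0 0" --pt "0 0 0 0 0 0" --gripper 70

```text
t: 8.75
position: [632.6, 135.5, 31.3]
tcp_rot: [1.965, 2.451, -0.0]
wrist_force: [0.1, -0.0, -1.2]
grip_width: 59.7
grasp_force: 0.0
```

Request:
apply_moves --pt "0 0 -2 0 0 0" --pt "0 0 -6 0 0 0" --pt "0 0 -11 0 0 0" --pt "0 0 -15 0 0 0" --pt "0 0 -15 0 0 0" --gripper 100

```text
t: 9.25
position: [634.7, 135.7, 187.9]
tcp_rot: [1.96, 2.445, 0.011]
wrist_force: [-0.7, -0.1, 0.3]
grip_width: 85.3
grasp_force: 0.0
```

```bash
python3 - <<'E'
from h import *
goto(450,210,180,40)
goto(450,210,180,-50)
E
```

```text
delta [ 11.27 -16.42   0.59] [  0.6   0.3 -27.4] dist 199 q6 -0.19 t 9.25
delta [ 11.27 -16.42   0.59] [ 0.6 -0.2 62.6] dist 199 q6 -0.19 t 9.25
```

Request:
apply_moves --pt "3 -4 0 0.6 0.3 -7" --pt "6 -8 0 0.6 0.3 -14" --pt "9 -12 0.3 0.6 0.3 -21" --pt "11.3 -16.4 0.6 0.6 0.3 -27" --pt "11.3 -16.4 0.6 0.6 0.3 -27"

```text
t: 9.75
position: [442.1, 211.5, 173.8]
tcp_rot: [-1.323, -2.832, 0.013]
wrist_force: [1.4, 0.5, -0.8]
grip_width: 85.4
grasp_force: 0.0
```

Request:
apply_moves --pt "0 0 0 0 0 0" --pt "0 0 0 0 0 0"

```text
t: 9.95
position: [449.0, 210.0, 175.4]
tcp_rot: [-1.336, -2.833, 0.007]
wrist_force: [-0.3, -0.1, -0.4]
grip_width: 85.8
grasp_force: 0.0
```

```bash
python3 - <<'E'
from h import *
import pickle
st=sensors.state(); im=snapshot("wrist"); C=cam("wrist",st); print(st["position"],C[2]); pickle.dump((st,im),open("m1.pkl","wb"))
cv2.imwrite("pics/m1.png",cv2.resize(im[:,:,::-1],(800,600),interpolation=cv2.INTER_CUBIC))
E
```

```text
[448.99246996 209.97019752 175.35590913] [397.03624751 276.41160341 300.34186154]
```

View pics/m1.png

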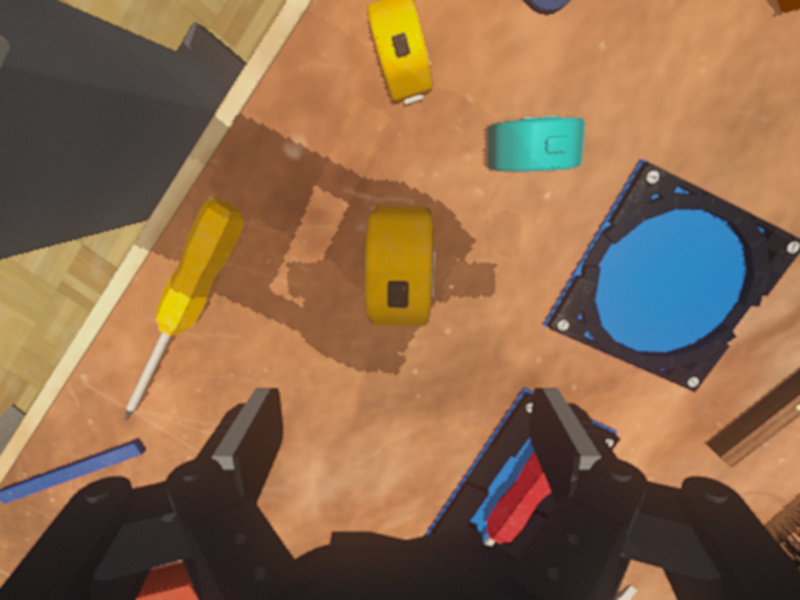

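The tape measure is aligned with the view: columns 367–432, rows 207–325.

```bash
python3 - <<'E'
from h import *
import pickle
st,im=pickle.load(open("m1.pkl","rb")); C=cam("wrist",st); 
f=lambda p,z:p2w(C,np.array(p)*.7,z)
for z in (60,66):
    a=f([(369,215),(368,310),(432,215),(431,310)],z); print(z,a.round(1),"mid",a.mean(0), "w",np.linalg.norm(a[0]-a[2]),np.linalg.norm(a[1]-a[3])); e=a[1]-a[0]; e2=a[3]-a[2]; print(np.degrees(np.arctan2(e[1],e[0])),np.degrees(np.arctan2(e2[1],e2[0])))
for z in(30,60): b=f([(400,207),(400,325)],z); print(z,b.round(1),np.linalg.norm(b[0]-b[1]))
for h in segs(im,"yellow",800): print([np.round(q,1) for q in cv2.minAreaRect(p2w(C,h[:,0],60).astype(np.float32))])
E
```

```text
60 [[400.8 236.7]
 [434.1 192.9]
 [427.2 258.5]
 [462.5 216.3]] mid [431.12713387 226.08399492] w 34.25753384276393 36.80378477848483
-52.709283236208215 -50.05883695628383
66 [[400.7 237.7]
 [433.2 194.9]
 [426.4 258.9]
 [460.8 217.8]] mid [430.27607398 227.34039549] w 33.40231369200501 35.8849988988234
-52.709283236208215 -50.05883695628384
30 [[412.8 247.5]
 [461.7 187.6]] 77.2904669912146
60 [[411.1 250.7]
 [454.5 197.5]] 68.71349708887928
[array([432. , 223.8]), array([37.4, 69.1]), np.float64(37.9)]
[array([344.2, 148.3]), array([24.2, 91.1]), np.float64(7.6)]
[array([363.4, 309.9]), array([23.5, 44.2]), np.float64(56.0)]
```

```bash
python3 -c "
from h import *
goto(437,218,35,38.2)"
```

```text
delta [ 1.3  -0.3  14.04] [-0.5 -0.4  1.3] dist 141 q6 -0.49 t 10.0
```

Request:
apply_moves --pt "1.3 -0.3 2 -0.5 -0.4 1.3" --pt "1.3 -0.3 5 -0.5 -0.4 1.3" --pt "1.3 -0.3 8.5 -0.5 -0.4 1.3" --pt "1.3 -0.3 11.5 -0.5 -0.4 1.3" --pt "1.3 -0.3 14 -0.5 -0.4 1.3"

```text
t: 10.5
position: [436.3, 217.8, 33.6]
tcp_rot: [-1.372, -2.825, 0.001]
wrist_force: [0.6, 0.3, 1.2]
grip_width: 85.2
grasp_force: 0.0
```

Request:
apply_moves --pt "0 0 0 0 0 0" --pt "0 0 0 0 0 0" --pt "0 0 0 0 0 0" --pt "0 0 0 0 0 0" --pt "0 0 0 0 0 0" --gripper 0

```text
t: 11.0
position: [436.8, 218.4, 36.9]
tcp_rot: [1.37, 2.825, 0.003]
wrist_force: [-0.8, -0.6, 6.9]
grip_width: 37.1
grasp_force: 60.9
```

Request:
apply_moves --pt "0 0 -2 0 0 0" --pt "0 0 -4 0 0 0" --pt "0 0 -7 0 0 0" --pt "0 0 -10 0 0 0" --pt "0 0 -10 0 0 0"

```text
t: 11.5
position: [437.4, 218.8, 139.1]
tcp_rot: [1.368, 2.822, 0.007]
wrist_force: [0.8, 0.8, -3.3]
grip_width: 37.5
grasp_force: 61.1
```

```bash
python3 - <<'E'
from h import *
st=sensors.state(); im=snapshot("wrist"); print(st["position"])
cv2.imwrite("pics/m2.png",cv2.resize(im[:,:,::-1],(800,600),interpolation=cv2.INTER_CUBIC))
goto(630.4,-162.8,135,-33.3)
E
```

```text
[437.40837719 218.78422344 139.09635212]
delta [-41.95  -8.38   0.2 ] [ 0.2 -0.1 71.6] dist 428 q6 -0.44 t 11.55
```

View pics/m2.png

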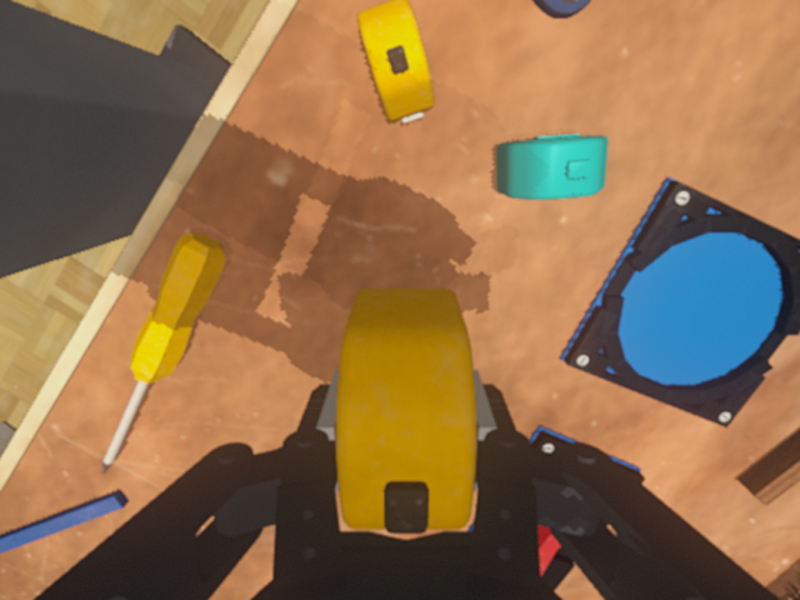

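```bash
python3 - <<'E'
from h import *
c=get_calibration("wrist"); K=c["intrinsics"]; T=c["T_tool_cam"]
C=(K,T[:3,:3],T[:3,3])
for z in(37,15,-10,-25): print(z,p2w(C,np.array([(400,290),(400,530),(340,400),(474,400)])*.7,z).round(1).tolist())
E
```

```text
37 [[33.1, -1.4], [-87.2, -2.0], [-15.9, -27.1], [-15.9, 29.7]]
15 [[40.2, -1.1], [-63.7, -1.6], [-2.1, -23.2], [-2.1, 25.8]]
-10 [[48.3, -0.7], [-37.0, -1.1], [13.6, -18.9], [13.6, 21.4]]
-25 [[53.1, -0.4], [-21.0, -0.8], [22.9, -16.2], [23.0, 18.7]]
```

Grip is centred on the body (about ±37 mm along it). Carry it to the measure insert.

Request:
apply_moves --pt "-4.2 -0.8 0 0 0 7" --pt "-8.5 -1.7 0 0 0 14" --pt "-13 -2.5 0 0 0 21" --pt "-17 -3.4 0 0 0 28" --pt "-21 -4.2 0 0 0 36"

```text
t: 12.05
position: [532.6, 25.7, 133.7]
tcp_rot: [-2.182, -2.257, 0.003]
wrist_force: [-0.3, 0.7, -2.1]
grip_width: 37.7
grasp_force: 60.9
```

```bash
python3 -c "
from h import *
goto(630.4,-162.8,135,-33.3)"
```

```text
delta [-19.17   9.14  -0.18] [-0.2  0.  35.2] dist 212 q6 -0.21 t 12.05
```

Request:
apply_moves --pt "-4 1.9 0 0 0 7" --pt "-8 3.8 0 0 0 14" --pt "-12 5.7 0 0 0 21" --pt "-16 7.6 0 0 0 28" --pt "-19.2 9.1 0 0 0 35.2"

```text
t: 12.55
position: [631.3, -163.0, 133.0]
tcp_rot: [-2.763, -1.491, 0.003]
wrist_force: [0.3, 0.8, -2.6]
grip_width: 37.6
grasp_force: 60.9
```

Request:
apply_moves --pt "0 0 0 0 0 0" --pt "0 0 0 0 0 0" --pt "0 0 0 0 0 0"

```text
t: 12.85
position: [630.7, -159.8, 134.1]
tcp_rot: [-2.757, -1.501, 0.002]
wrist_force: [-0.1, 0.2, -2.3]
grip_width: 37.5
grasp_force: 61.3
```

```bash
python3 -c "
from h import *
goto(630.4,-162.8,45,-33.3)"
```

```text
delta [-0.27  0.16  8.91] [-0.2  0.   0.4] dist 89 q6 0.15 t 12.85
```

Request:
apply_moves --pt "-0.3 0.15 2 -0.2 0 0.4" --pt "-0.3 0.15 4 -0.2 0 0.4" --pt "-0.3 0.15 6 -0.2 0 0.4" --pt "-0.3 0.15 7.5 -0.2 0 0.4" --pt "-0.3 0.15 8 -0.2 0 0.4"

```text
t: 13.35
position: [630.1, -163.1, 53.5]
tcp_rot: [2.764, 1.492, -0.001]
wrist_force: [0.1, 0.0, -1.7]
grip_width: 37.2
grasp_force: 61.3
```

Request:
apply_moves --pt "0 0 0 0 0 0"

```text
t: 13.45
position: [630.7, -163.7, 54.9]
tcp_rot: [2.763, 1.491, 0.001]
wrist_force: [-0.1, -0.0, -3.0]
grip_width: 37.1
grasp_force: 61.3
```

```bash
python3 - <<'E'
from h import *
goto(630.4,-162.8,41,-33.3)
st=sensors.state(); im=snapshot("wrist"); print(st["position"])
cv2.imwrite("pics/m3.png",cv2.resize(im[:,:,::-1],(800,600),interpolation=cv2.INTER_CUBIC))
E
```

```text
delta [ 0.05 -0.08  1.39] [ 0.1  0.  -0. ] dist 14 q6 0.15 t 13.45
[ 630.74709589 -163.66820041   54.94357561]
```

View pics/m3.png

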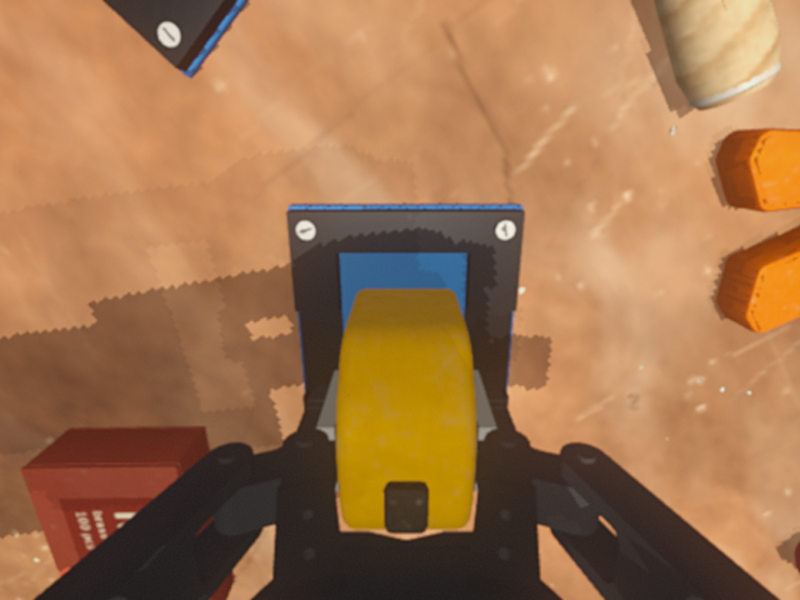

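```bash
python3 - <<'E'
from h import *
c=get_calibration("wrist"); K=c["intrinsics"]; T=c["T_tool_cam"]
C=(K,T[:3,:3],T[:3,3])
print(p2w(C,np.array([(404,253),(340,253),(468,253)])*.7,51)); print(p2w(C,np.array([(408,290),(353,290),(464,290)])*.7,36))
E
```

```text
[[ 44.99799593  -0.86776085]
 [ 45.01224344 -27.03776567]
 [ 44.98375307  25.29369248]]
[[ 33.97101139   0.723572  ]
 [ 33.98043366 -20.44487909]
 [ 33.96142061  22.27061746]]
```

Clearance on every side (5–7 mm laterally; nudge −1.5 mm in tool y). Lower.

Request:
apply_moves --pt "0 -0.15 0.4 0 0 0" --pt "0 -0.15 0.8 0 0 0" --pt "0 -0.15 1.1 0 0 0" --pt "0 -0.15 1.3 0 0 0" --pt "0 -0.15 1.3 0 0 0"

```text
t: 14.0
position: [629.6, -163.4, 42.0]
tcp_rot: [2.763, 1.49, 0.002]
wrist_force: [-0.2, -0.7, -2.0]
grip_width: 37.1
grasp_force: 61.3
```

Request:
apply_moves --pt "0 0 0.05 0 0 0" --pt "0 0 0.1 0 0 0" --pt "0 0 0.15 0 0 0" --pt "0 0 0.15 0 0 0"

```text
t: 14.4
position: [629.8, -163.4, 40.9]
tcp_rot: [2.763, 1.489, 0.002]
wrist_force: [-0.4, -0.1, -1.0]
grip_width: 37.4
grasp_force: 61.5
```

Request:
apply_moves --pt "0 0 0.05 0 0 0" --pt "0 0 0.1 0 0 0" --pt "0 0 0.1 0 0 0"

```text
t: 14.7
position: [629.8, -163.4, 40.9]
tcp_rot: [2.763, 1.489, 0.002]
wrist_force: [-3.9, 1.2, 6.7]
grip_width: 36.9
grasp_force: 62.6
```

Request:
apply_moves --pt "0 0 0 0 0 0" --pt "0 0 0 0 0 0" --pt "0 0 0 0 0 0" --pt "0 0 0 0 0 0" --pt "0 0 0 0 0 0" --gripper 85

```text
t: 15.2
position: [629.7, -163.4, 39.7]
tcp_rot: [2.763, 1.489, 0.002]
wrist_force: [0.8, 0.7, -0.9]
grip_width: 72.7
grasp_force: 0.0
```

Request:
apply_moves --pt "0 0 -2 0 0 0" --pt "0 0 -5 0 0 0" --pt "0 0 -9 0 0 0" --pt "0 0 -13 0 0 0" --pt "0 0 -13 0 0 0" --gripper 100

```text
t: 15.7
position: [631.4, -164.0, 176.1]
tcp_rot: [2.755, 1.486, 0.012]
wrist_force: [0.3, -0.3, -0.1]
grip_width: 85.5
grasp_force: 0.0
```

```bash
python3 -c "
from h import *
import pickle
for k in('w1','w2'):
    st,im=pickle.load(open(k+'.pkl','rb')); C=cam('wrist',st)
    P={'w1':[(263,205),(356,262),(322,319),(228,265)],'w2':[(672,226),(752,286),(706,335),(632,280)]}[k]
    for z in (0,29):
        w=p2w(C,np.array(P)*.7,z); e=np.roll(w,-1,0)-w; print(k,z,w.round(),np.linalg.norm(e,axis=1).round(),np.degrees(np.arctan2(e[:,1],e[:,0])).round())
goto(440,-170,180,-120)
goto(440,-170,180,-30)"
```

```text
w1 0 [[ 527. -141.]
 [ 471. -228.]
 [ 410. -190.]
 [ 468. -100.]] [103.  72. 107.  72.] [-123.  148.   57.  -35.]
w1 29 [[ 530. -150.]
 [ 478. -231.]
 [ 421. -196.]
 [ 475. -112.]] [ 96.  67. 100.  67.] [-123.  148.   57.  -35.]
w2 0 [[ 524. -159.]
 [ 462. -253.]
 [ 408. -218.]
 [ 469. -130.]] [111.  64. 107.  62.] [-123.  148.   56.  -28.]
w2 29 [[ 529. -142.]
 [ 472. -229.]
 [ 421. -197.]
 [ 478. -114.]] [104.  60. 100.  58.] [-123.  148.   56.  -28.]
delta [-11.02 -15.65  -0.62] [ 0.6 -0.7 86.7] dist 192 q6 0.15 t 15.7
delta [-11.02 -15.65  -0.62] [ 0.8 -0.1 -3.3] dist 192 q6 0.15 t 15.7
```

Request:
apply_moves --pt "-2.5 -3.2 0 0.6 0 0" --pt "-5 -6.4 0 0.6 0 0" --pt "-7.5 -9.6 0 0.6 0 0" --pt "-9.8 -12.7 0 0.6 0 0" --pt "-9.8 -12.7 0 0.6 0 0"

```text
t: 16.2
position: [465.9, -174.7, 168.8]
tcp_rot: [-2.759, -1.484, 0.009]
wrist_force: [0.8, 0.1, -0.5]
grip_width: 85.9
grasp_force: 0.0
```

Request:
apply_moves --pt "0 0 0 0 0 0" --pt "0 0 0 0 0 0"

```text
t: 16.4
position: [470.3, -175.4, 169.4]
tcp_rot: [-2.76, -1.488, 0.005]
wrist_force: [-0.3, 0.0, 0.4]
grip_width: 85.1
grasp_force: 0.0
```

```bash
python3 - <<'E'
from h import *
import pickle
st=sensors.state(); im=snapshot("wrist"); C=cam("wrist",st); print(st["position"]); pickle.dump((st,im),open("t1.pkl","wb"))
cv2.imwrite("pics/t1.png",cv2.resize(im[:,:,::-1],(800,600),interpolation=cv2.INTER_CUBIC))
goto(475,-172,120,-33)
E
```

```text
[ 470.28946329 -175.38132645  169.40539788]
delta [0.53 0.25 4.93] [-0.4  0.  -0.3] dist 50 q6 -0.01 t 16.45
```

View pics/t1.png

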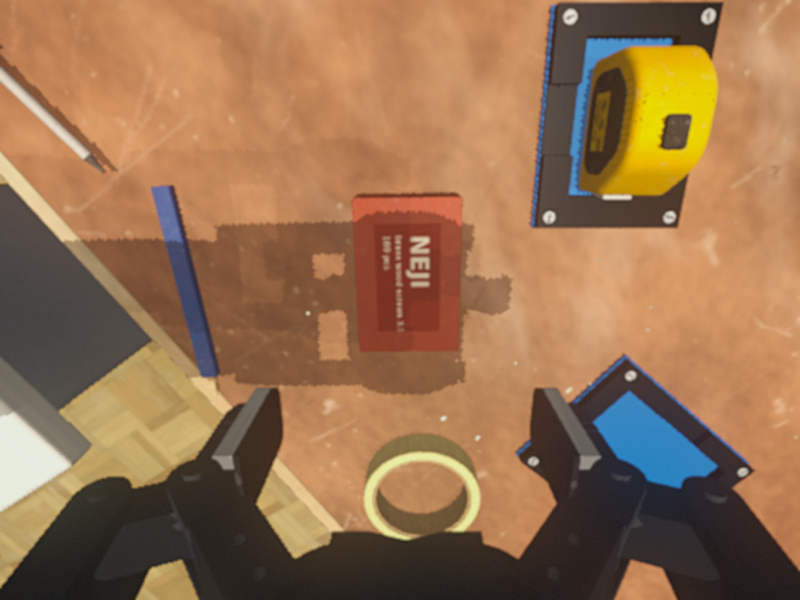

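The tape measure stands in its pocket. The tin's lid corners are (354,197), (462,195), (459,350), (360,352).

```bash
python3 - <<'E'
from h import *
import pickle
st,im=pickle.load(open("t1.pkl","rb")); C=cam("wrist",st)
w=p2w(C,np.array([(354,204),(462,204),(459,350),(360,352)])*.7,29); e=np.roll(w,-1,0)-w
print(w.mean(0),np.linalg.norm(e,axis=1),np.degrees(np.arctan2(e[:,1],e[:,0])))
b=p2w(C,np.array([(354,195),(462,194)])*.7,0);print(b,b.mean(0)-50.5*np.array([np.cos(np.radians(57)),np.sin(np.radians(57))]))
m=w[2:].mean(0);print(m+50.5*np.array([np.cos(np.radians(57)),np.sin(np.radians(57))]))
for h in segs(im,"cream",300): print([np.round(q,1) for q in cv2.minEnclosingCircle(p2w(C,h[:,0],24).astype(np.float32))])
E
```

```text
[ 473.8502527  -171.11330955] [64.23691435 95.76779293 66.10117635 97.40891912] [ -33.32151594 -122.14938514  148.11845624   56.74650901]
[[ 471.53482366 -109.07866444]
 [ 531.01823228 -147.43114861]] [ 473.7722567  -170.60777021]
[ 475.26092637 -169.39584045]
[array([ 384.3, -325.1]), np.float64(45.9)]
```

Request:
apply_moves --pt "0.65 0.05 3 -0.4 0 -0.2" --pt "0.65 0.05 6.5 -0.4 0 -0.2" --pt "0.65 0.05 10 -0.4 0 -0.2" --pt "0.65 0.05 12.5 -0.4 0 -0.2" --pt "0.65 0.05 14.2 -0.4 0 -0.2"

```text
t: 16.95
position: [472.6, -169.0, 25.2]
tcp_rot: [-2.76, -1.496, 0.002]
wrist_force: [0.1, -0.7, 0.3]
grip_width: 85.7
grasp_force: 0.0
```

Request:
apply_moves --pt "0 0 0 0 0 0" --pt "0 0 0 0 0 0" --pt "0 0 0 0 0 0" --pt "0 0 0 0 0 0" --pt "0 0 0 0 0 0" --gripper 0

```text
t: 17.45
position: [472.6, -169.5, 27.7]
tcp_rot: [-2.763, -1.496, 0.0]
wrist_force: [-1.1, 0.4, -4.0]
grip_width: 64.4
grasp_force: 68.6
```

Request:
apply_moves --pt "0 0 -2 0 0 0" --pt "0 0 -4 0 0 0" --pt "0 0 -7 0 0 0" --pt "0 0 -10 0 0 0" --pt "0 0 -10 0 0 0"

```text
t: 17.95
position: [474.1, -170.4, 131.0]
tcp_rot: [2.757, 1.493, 0.005]
wrist_force: [1.1, -0.4, -4.3]
grip_width: 64.4
grasp_force: 68.9
```

```bash
python3 - <<'E'
from h import *
goto(537.4,-398.9,125,16.6)
E
```

```text
delta [-15.68  17.79   0.72] [  0.4   0.2 -49.7] dist 237 q6 0.0 t 17.95
```

Request:
apply_moves --pt "-3.2 3.6 0 0.4 0.2 -8" --pt "-6.4 7.2 0 0.4 0.2 -16" --pt "-9.6 10.8 0 0.4 0.2 -24" --pt "-12.8 14.4 0.4 0.4 0.2 -32" --pt "-15.7 17.8 0.7 0.4 0.2 -40"

```text
t: 18.45
position: [535.4, -400.1, 118.4]
tcp_rot: [-2.072, -2.348, 0.0]
wrist_force: [0.7, 0.2, -4.1]
grip_width: 64.3
grasp_force: 68.8
```

Request:
apply_moves --pt "0 0 0 0 0 -5" --pt "0 0 0 0 0 -9.7" --pt "0 0 0 0 0 -9.7" --pt "0 0 0 0 0 -9.7"

```text
t: 18.85
position: [535.6, -397.9, 119.3]
tcp_rot: [-1.875, -2.509, -0.001]
wrist_force: [-0.6, 0.5, -3.5]
grip_width: 64.3
grasp_force: 68.9
```

```bash
python3 - <<'E'
from h import *
goto(537.4,-398.9,45,16.6)
E
```

```text
delta [-0.21  0.19  7.42] [-0.3 -0.5 -0.2] dist 74 q6 -1.1 t 18.85
```

Request:
apply_moves --pt "-0.2 0.2 2 -0.3 -0.5 -0.2" --pt "-0.2 0.2 4 -0.3 -0.5 -0.2" --pt "-0.2 0.2 6 -0.3 -0.5 -0.2" --pt "-0.2 0.2 7.2 -0.3 -0.5 -0.2" --pt "-0.2 0.2 7.2 -0.3 -0.5 -0.2"

```text
t: 19.35
position: [537.2, -398.4, 46.5]
tcp_rot: [-1.874, -2.52, 0.0]
wrist_force: [-1.1, -0.3, -3.3]
grip_width: 64.8
grasp_force: 68.7
```

```bash
python3 - <<'E'
from h import *
goto(537.4,-398.9,31.7,16.6)
st=sensors.state(); im=snapshot("wrist"); print(st["position"])
cv2.imwrite("pics/t2.png",cv2.resize(im[:,:,::-1],(800,600),interpolation=cv2.INTER_CUBIC))
E
```

```text
delta [-0.05  0.01  1.48] [-0.1 -0.1  0.1] dist 15 q6 -1.1 t 19.35
[ 537.16188264 -398.43997364   46.45133668]
```

View pics/t2.png

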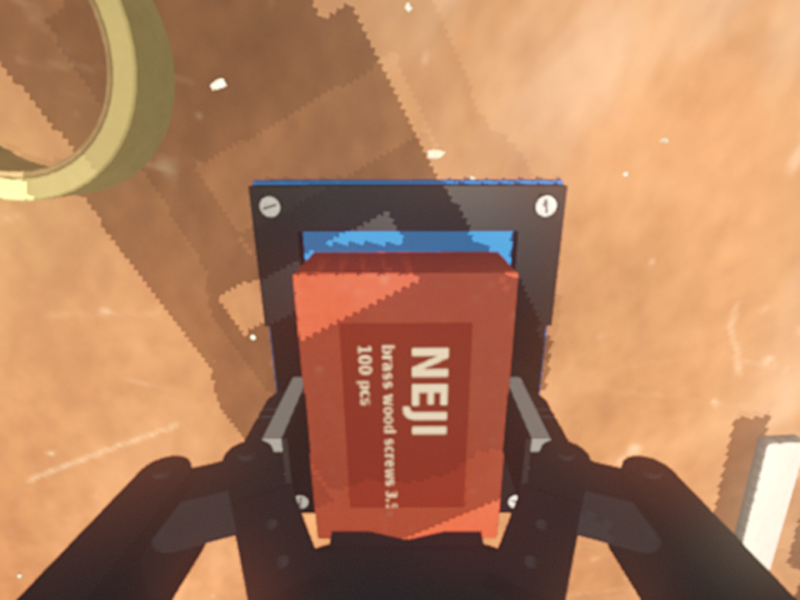

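The tin's bottom edge (315–498, row 253) is centred before the pocket edge (303–515, row 232). Lower.

Request:
apply_moves --pt "0 0.05 0.4 -0.1 -0.1 0.1" --pt "0 0.05 0.8 -0.1 -0.1 0.1" --pt "0 0.05 1.1 -0.1 -0.1 0.1" --pt "0 0.05 1.35 -0.1 -0.1 0.1" --pt "0 0.05 1.35 -0.1 -0.1 0.1"

```text
t: 19.9
position: [538.2, -399.0, 34.4]
tcp_rot: [1.874, 2.517, -0.0]
wrist_force: [0.6, 0.6, -3.5]
grip_width: 64.5
grasp_force: 68.9
```

Request:
apply_moves --pt "0 0 0.05 0 0 0" --pt "0 0 0.1 0 0 0" --pt "0 0 0.15 0 0 0" --pt "0 0 0.15 0 0 0"

```text
t: 20.3
position: [538.3, -399.1, 33.3]
tcp_rot: [1.874, 2.516, -0.001]
wrist_force: [1.0, -0.0, -3.5]
grip_width: 64.3
grasp_force: 68.9
```

Request:
apply_moves --pt "0 0 0.05 0 0 0" --pt "0 0 0.1 0 0 0" --pt "0 0 0.15 0 0 0" --pt "0 0 0.15 0 0 0"

```text
t: 20.7
position: [538.3, -399.2, 31.8]
tcp_rot: [1.874, 2.516, -0.001]
wrist_force: [0.6, -0.5, -3.4]
grip_width: 63.9
grasp_force: 69.1
```

Request:
apply_moves --pt "0 0 0.05 0 0 0" --pt "0 0 0.1 0 0 0" --pt "0 0 0.1 0 0 0"

```text
t: 21.0
position: [538.4, -399.3, 31.6]
tcp_rot: [1.873, 2.516, -0.001]
wrist_force: [-2.9, 2.1, 5.2]
grip_width: 64.2
grasp_force: 69.8
```

Request:
apply_moves --pt "0 0 0 0 0 0" --pt "0 0 0 0 0 0" --pt "0 0 0 0 0 0" --pt "0 0 0 0 0 0" --pt "0 0 0 0 0 0" --gripper 100

```text
t: 21.5
position: [538.4, -399.2, 30.8]
tcp_rot: [1.873, 2.516, -0.001]
wrist_force: [0.4, -0.5, 0.9]
grip_width: 85.6
grasp_force: 0.0
```

Request:
apply_moves --pt "0 0 -2 0 0 0" --pt "0 0 -4 0 0 0" --pt "0 0 -7 0 0 0" --pt "0 0 -10 0 0 0" --pt "0 0 -10 0 0 0"

```text
t: 22.0
position: [539.3, -400.1, 135.6]
tcp_rot: [1.869, 2.51, -0.003]
wrist_force: [0.2, -0.7, 0.4]
grip_width: 85.5
grasp_force: 0.0
```

```bash
python3 - <<'E'
from h import *
import pickle
a=pickle.load(open("w2.pkl","rb"))[1][25:175,25:190]; b=pickle.load(open("m1.pkl","rb"))[1][100:285,370:560]
f=lambda i:cv2.convertScaleAbs(cv2.resize(i[:,:,::-1],(400,400),interpolation=cv2.INTER_CUBIC),alpha=2,beta=20)
cv2.imwrite("pics/c.png",np.hstack([f(a),f(b)]))
goto(384.3,-325.1,120,16)
E
```

```text
delta [ 11.65 -12.7    1.36] [0.4 0.6 0.7] dist 173 q6 -1.1 t 22.0
```

View pics/c.png

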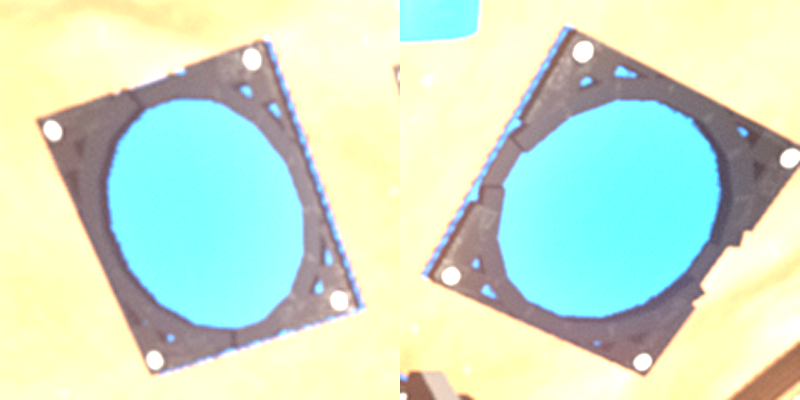

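The groove notches of the roll insert lie on its near and far edges, so the groove runs along world angle 15°. I'll grip the roll wall on the near side at closing yaw 15°.

Request:
apply_moves --pt "2.7 -4 0 0.4 0.6 1.5" --pt "5.4 -8 0 0.4 0.6 1.5" --pt "8.1 -12 0 0.4 0.6 1.5" --pt "10.8 -15.7 0 0.4 0.6 1.5" --pt "11.5 -16.7 1 0.4 0.6 1.5" --gripper 45

```text
t: 22.5
position: [342.3, -335.3, 120.3]
tcp_rot: [-1.906, -2.487, -0.0]
wrist_force: [1.0, -0.4, 0.6]
grip_width: 38.5
grasp_force: 0.0
```

Request:
apply_moves --pt "0 0 0 0 0 0" --pt "0 0 0 0 0 0" --pt "0 0 0 0 0 0"

```text
t: 22.8
position: [346.0, -337.1, 120.1]
tcp_rot: [-1.904, -2.49, -0.0]
wrist_force: [0.2, 0.0, 0.4]
grip_width: 38.5
grasp_force: 0.0
```

```bash
python3 - <<'E'
from h import *
st=sensors.state(); im=snapshot("wrist"); C=cam("wrist",st); print(st["position"])
for h in segs(im,"cream",300):
    w=p2w(C,h[:,0],24).astype(np.float32); print([np.round(q,1) for q in cv2.minEnclosingCircle(w)],cv2.fitEllipse(w))
cv2.imwrite("pics/r1.png",cv2.resize(im[:,:,::-1],(800,600)))
goto(346.7,-335.3,27,15.2)
E
```

```text
[ 345.96852228 -337.09155587  120.13826807]
[array([ 295.7, -535.5]), np.float64(35.2)] ((295.4449768066406, -533.8800659179688), (10.2715425491333, 73.726318359375), 179.1899871826172)
[array([ 363.9, -348.5]), np.float64(29.1)] ((371.404296875, -340.75299072265625), (43.00357437133789, 61.81631088256836), 49.37994384765625)
[array([ 385.8, -324.6]), np.float64(45.3)] ((386.0404968261719, -324.0716247558594), (81.15972900390625, 84.19697570800781), 33.87120056152344)
delta [0.09 0.16 9.31] [-0.2 -0.3 -0. ] dist 93 q6 -1.28 t 22.85
```

Request:
apply_moves --pt "0.1 0.2 2 -0.2 -0.3 0" --pt "0.1 0.2 4.5 -0.2 -0.3 0" --pt "0.1 0.2 7 -0.2 -0.3 0" --pt "0.1 0.2 9.3 -0.2 -0.3 0" --pt "0.1 0.2 9.3 -0.2 -0.3 0"

```text
t: 23.35
position: [345.9, -333.5, 24.8]
tcp_rot: [-1.905, -2.491, -0.003]
wrist_force: [0.9, -0.5, 0.7]
grip_width: 38.4
grasp_force: 0.0
```

Request:
apply_moves --pt "0 0 0 0 0 0" --pt "0 0 0 0 0 0" --pt "0 0 0 0 0 0" --pt "0 0 0 0 0 0" --pt "0 0 0 0 0 0" --gripper 0

```text
t: 23.85
position: [346.8, -335.4, 28.2]
tcp_rot: [1.908, 2.494, -0.001]
wrist_force: [1.1, -0.4, 6.5]
grip_width: 8.3
grasp_force: 55.9
```

Request:
apply_moves --pt "0 0 -2 0 0 0" --pt "0 0 -4 0 0 0" --pt "0 0 -7 0 0 0" --pt "0 0 -10 0 0 0" --pt "0 0 -10 0 0 0"

```text
t: 24.35
position: [347.3, -336.1, 130.7]
tcp_rot: [1.906, 2.491, -0.004]
wrist_force: [0.4, 0.7, -1.8]
grip_width: 8.2
grasp_force: 55.7
```

```bash
python3 - <<'E'
from h import *
st=sensors.state(); im=snapshot("wrist"); print(st["position"])
c=get_calibration("wrist"); K=c["intrinsics"]; T=c["T_tool_cam"]; C=(K,T[:3,:3],T[:3,3])
for h in segs(im,"cream",2000):   # tool frame, ring top ~3 mm below TCP
    w=p2w(C,h[:,0],4).astype(np.float32); print("tool",[np.round(q,1) for q in cv2.minEnclosingCircle(w)])
cv2.imwrite("pics/r2.png",cv2.resize(im[:,:,::-1],(800,600)))
goto(554,313.6,125,15.2)
E
```

```text
[ 347.27149839 -336.11215734  130.69941862]
tool [array([ 8.7, 54.7]), np.float64(41.7)]
delta [57.21 36.98  0.23] [-0.   0.1 -0. ] dist 681 q6 -1.28 t 24.4
```

View pics/r2.png

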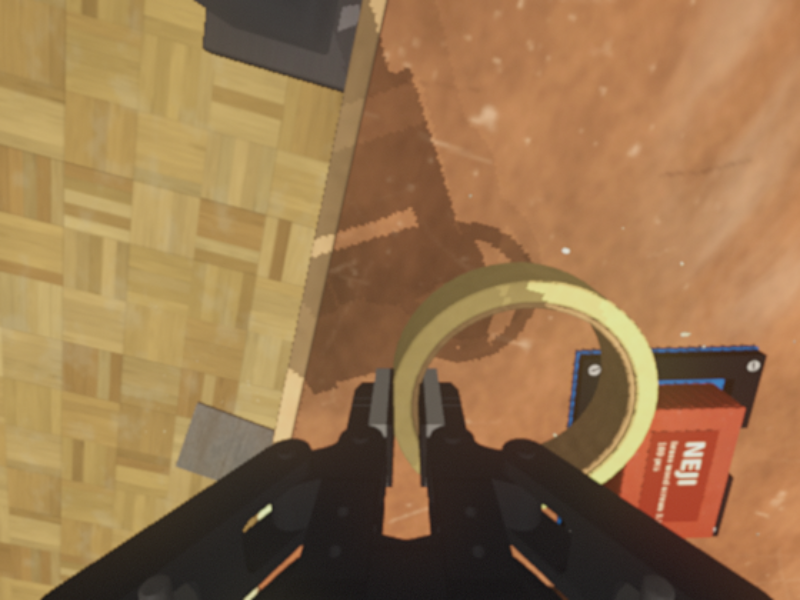

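The roll is held by its wall; its top outer rim reaches column 657 on the right and about row 282 at top.

```bash
python3 - <<'E'
from h import *
c=get_calibration("wrist"); K=c["intrinsics"]; T=c["T_tool_cam"]; C=(K,T[:3,:3],T[:3,3])
print(p2w(C,np.array([(657,385),(535,281),(395,390),(640,440)])*.7,4))
print(w2p(C,[[0,39,4],[0,84,4],[45,39,4],[0,-6,4]])/.7)
from scipy.optimize import least_squares
im=cv2.resize(cv2.imread("pics/r2.png"),(560,420))[:,:,::-1].copy()
P=np.array([(657,385),(630,325),(590,294),(535,281),(652,415)])*.7
w=p2w(C,P,4); print(least_squares(lambda q:np.hypot(*(w-q).T)-45,[0,39]).x)
E
```

```text
[[ 10.85855706  84.18242114]
 [ 46.95212107  40.17137334]
 [  8.94135558  -2.9548846 ]
 [-10.9382119   82.34542795]]
[[518.31731544 413.02030042]
 [650.480009   413.06089966]
 [530.57197458 287.09378807]
 [386.30625472 412.97974777]]
[ 1.54676946 39.6964362 ]
```

Request:
apply_moves --pt "3.8 2.5 0 0 0 0" --pt "7.6 5 0 0 0 0" --pt "11.4 7.4 0 0 0 0" --pt "15.2 9.9 0 0 0 0" --pt "19 12.3 0 0 0 0"

```text
t: 24.9
position: [415.0, -117.2, 126.2]
tcp_rot: [-1.907, -2.492, 0.0]
wrist_force: [2.1, 0.4, -0.8]
grip_width: 8.2
grasp_force: 55.8
```

Request:
apply_moves --pt "3.8 2.5 0 0 0 0" --pt "7.6 5 0 0 0 0" --pt "11.4 7.4 0 0 0 0" --pt "15.2 9.9 0 0 0 0" --pt "19 12.3 0 0 0 0"

```text
t: 25.4
position: [484.0, 98.4, 126.1]
tcp_rot: [-1.907, -2.493, 0.002]
wrist_force: [0.0, 0.1, -0.6]
grip_width: 8.3
grasp_force: 55.8
```

Request:
apply_moves --pt "3.8 2.5 0 0 0 0" --pt "7.6 5 0 0 0 0" --pt "11.4 7.4 0 0 0 0" --pt "15.2 9.9 0 0 0 0" --pt "19 12.3 0 0 0 0"

```text
t: 25.9
position: [553.1, 313.7, 125.8]
tcp_rot: [-1.907, -2.493, 0.003]
wrist_force: [1.0, 0.0, -0.3]
grip_width: 8.5
grasp_force: 55.8
```

Request:
apply_moves --pt "0 0 0 0 0 0" --pt "0 0 0 0 0 0" --pt "0 0 0 0 0 0"

```text
t: 26.2
position: [553.0, 310.9, 126.5]
tcp_rot: [-1.908, -2.492, 0.003]
wrist_force: [0.6, -0.2, -0.8]
grip_width: 8.2
grasp_force: 56.3
```

```bash
python3 -c "
from h import *
goto(553.8,312.6,48,15.2)"
```

```text
delta [0.13 0.15 7.85] [-0.2 -0.1 -0.1] dist 79 q6 0.06 t 26.2
```

Request:
apply_moves --pt "0.1 0.15 2 -0.2 -0.1 0" --pt "0.1 0.15 4 -0.2 -0.1 0" --pt "0.1 0.15 6 -0.2 -0.1 0" --pt "0.1 0.15 7.8 -0.2 -0.1 0" --pt "0.1 0.15 7.8 -0.2 -0.1 0"

```text
t: 26.7
position: [553.2, 311.7, 47.0]
tcp_rot: [-1.91, -2.493, 0.004]
wrist_force: [0.6, 0.6, -0.4]
grip_width: 8.1
grasp_force: 56.4
```

```bash
python3 - <<'E'
from h import *
st=sensors.state(); im=snapshot("wrist"); C=cam("wrist",st)
h=cv2.cvtColor(im,cv2.COLOR_RGB2HSV); m=cv2.inRange(h,(100,140,60),(118,255,255))
v,u=np.nonzero(m); w=p2w(C,np.c_[u,v],4); c=np.array([591.7,324]); d=w-c; r=np.hypot(*d.T); a=np.degrees(np.arctan2(d[:,1],d[:,0]))//20*20
for k in np.unique(a[r<60]): s=r[(a==k)&(r<60)]; print(k,s.min().round(1),s.max().round(1),len(s))
goto(553.8,312.6,33.5,15.2)
E
```

```text
-180.0 1.3 52.1 569
-160.0 1.3 51.8 336
-140.0 0.7 26.5 237
-120.0 1.2 32.5 316
-100.0 0.3 45.5 620
-80.0 1.0 47.7 751
-60.0 1.2 48.3 807
-40.0 1.6 47.7 852
-20.0 0.7 46.1 677
0.0 1.8 35.0 503
20.0 1.2 34.0 470
40.0 0.6 51.5 568
60.0 1.1 51.8 618
80.0 1.7 50.4 508
100.0 0.3 49.7 438
120.0 1.8 49.5 466
140.0 1.2 49.8 540
160.0 0.8 50.9 548
delta [ 0.05 -0.02  1.53] [ 0.   0.  -0.1] dist 15 q6 0.07 t 26.75
```

The pocket rim confirms the centre to about 1 mm. Lower to contact.

Request:
apply_moves --pt "0.05 0 0.4 0 0 0" --pt "0.05 0 0.8 0 0 0" --pt "0.05 0 1.1 0 0 0" --pt "0.05 0 1.3 0 0 0" --pt "0.05 0 1.3 0 0 0"

```text
t: 27.25
position: [554.3, 313.8, 36.2]
tcp_rot: [1.908, 2.494, 0.002]
wrist_force: [-0.1, 0.1, -0.3]
grip_width: 8.5
grasp_force: 56.4
```

Request:
apply_moves --pt "0 0 0.05 0 0 0" --pt "0 0 0.1 0 0 0" --pt "0 0 0.15 0 0 0" --pt "0 0 0.15 0 0 0"

```text
t: 27.65
position: [554.4, 313.9, 34.8]
tcp_rot: [1.908, 2.494, 0.003]
wrist_force: [0.2, -1.1, -1.0]
grip_width: 8.2
grasp_force: 56.4
```

Request:
apply_moves --pt "0 0 0.05 0 0 0" --pt "0 0 0.1 0 0 0" --pt "0 0 0.15 0 0 0" --pt "0 0 0.2 0 0 0" --pt "0 0 0.2 0 0 0"

```text
t: 28.15
position: [554.4, 313.8, 32.8]
tcp_rot: [1.908, 2.494, 0.002]
wrist_force: [-0.5, -1.3, -1.2]
grip_width: 8.5
grasp_force: 56.4
```

Request:
apply_moves --pt "0 0 0.03 0 0 0" --pt "0 0 0.06 0 0 0" --pt "0 0 0.06 0 0 0"

```text
t: 28.45
position: [554.4, 313.9, 32.3]
tcp_rot: [1.908, 2.494, 0.003]
wrist_force: [-0.5, -0.2, 0.2]
grip_width: 8.2
grasp_force: 56.5
```

Request:
apply_moves --pt "0 0 0.05 0 0 0" --pt "0 0 0.05 0 0 0"

```text
t: 28.65
position: [554.4, 313.9, 32.3]
tcp_rot: [1.908, 2.494, 0.003]
wrist_force: [-1.5, -1.7, 5.7]
grip_width: 8.7
grasp_force: 57.1
```

Request:
apply_moves --pt "0 0 0 0 0 0" --pt "0 0 0 0 0 0" --pt "0 0 0 0 0 0" --pt "0 0 0 0 0 0" --pt "0 0 0 0 0 0" --gripper 40

```text
t: 29.15
position: [554.4, 313.8, 31.6]
tcp_rot: [1.908, 2.494, 0.003]
wrist_force: [-0.4, -0.4, -0.9]
grip_width: 34.1
grasp_force: 0.0
```

Request:
apply_moves --pt "0 0 -2 0 0 0" --pt "0 0 -5 0 0 0" --pt "0 0 -9 0 0 0" --pt "0 0 -14 0 0 0" --pt "0 0 -14 0 0 0"

```text
t: 29.65
position: [556.4, 314.8, 179.2]
tcp_rot: [1.903, 2.488, 0.019]
wrist_force: [0.4, 1.4, -0.0]
grip_width: 34.2
grasp_force: 0.0
```

Request:
apply_moves --pt "-2 -5 -2 0 0 0" --pt "-4 -9 -4 0 0 0" --pt "-6 -13 -6 0 0 0" --pt "-8 -16 -8 0 0 0" --pt "-8 -16 -8 0 0 0"

```text
t: 30.15
position: [419.0, 193.1, 254.2]
tcp_rot: [1.908, 2.489, 0.008]
wrist_force: [0.6, -0.0, 0.4]
grip_width: 34.0
grasp_force: 0.0
```

```bash
python3 - <<'E'
from h import *
im=snapshot("top"); C=cam("top"); print(sensors.state()["position"])
h=cv2.cvtColor(im,cv2.COLOR_RGB2HSV)
for k,z in(("cream",28),("yellow",66),("red",20)):
    for c in segs(im,k,100):
        w=p2w(C,c[:,0],z).astype(np.float32); r=cv2.minAreaRect(w)
        if 450<r[0][0]<720: print(k,np.round(r[0],1),np.round(r[1],1),round(r[2],1))
print("insert centres drv(641,94) meas(630.5,-163) tin(537.4,-399) roll(591.7,324)")
s=np.float32
S=snapshot("wrist"); C2=cam("wrist")
for c in segs(S,"cream",300): 
    w=p2w(C2,c[:,0],28).astype(s); print("wrist cream",cv2.minEnclosingCircle(w))
E
```

```text
[420.05633352 194.01526304 252.85359018]
cream [590.1 327.3] [88.7 83.7] 64.9
cream [656.4 520.7] [33.2 57.7] 19.8
yellow [ 626.5 -162. ] [65.6 37.8] 57.1
insert centres drv(641,94) meas(630.5,-163) tin(537.4,-399) roll(591.7,324)
wrist cream ((299.7219543457031, 56.0095329284668), 50.596126556396484)
wrist cream ((591.1337280273438, 327.5639953613281), 45.431053161621094)
```

```bash
python3 - <<'E'
from h import *
im=snapshot("top"); C=cam("top"); h=cv2.cvtColor(im,cv2.COLOR_RGB2HSV)
for nm,c,z in(("drv",(641,94.2),25),("tin",(537.4,-398.9),33)):
    m=(((h[...,0]<10)|(h[...,0]>170))&(h[...,1]>120)); v,u=np.nonzero(m); w=p2w(C,np.c_[u,v],z); s=w[np.hypot(*(w-c).T)<(110 if nm=="drv" else 62)].astype(np.float32)
    print(nm,len(s),s.mean(0),cv2.minAreaRect(s))
    if nm=="drv": a=np.radians(102.6); print((s-c)@[np.cos(a),np.sin(a)]@np.ones(len(s))/len(s) if 0 else ((s-np.array(c))@np.array([np.cos(a),np.sin(a)])).mean())
E
```

```text
drv 246 [629.24097 137.98367] ((629.285888671875, 137.2451934814453), (23.744375228881836, 96.40518188476562), 12.623311996459961)
45.29432340275827
tin 716 [ 536.8377 -397.9703] ((537.4717407226562, -396.53875732421875), (60.786773681640625, 105.57487487792969), 17.391775131225586)
```

Everything checks out: the handle centre is at y ≈ 45 mm (expected 44), the tin is centred at its insert's angle, and the tape measure and roll are in place.

```bash
python3 -c "
from rig import env
print(env.finish_job())"
```

```text
the job is handed in; nothing more can be done
None
```

The screwdriver, tape measure, tin and masking tape were set down in that order, each in its own pocket, and the job was handed in at about 30 s. The last top and wrist views put all four within about 5 mm of their pocket centres; the handback gave no verdict.

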